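Tip the parts tray so the printed knobs gather in its pouring corner

ROBOT

A 6-joint arm with a two-finger parallel gripper is mounted at the origin on a cart in front of the work surface, level with it; the furniture and walls round the work are solid. World frame = base frame: x ahead of the robot, y to its left, z up, the work surface at z = 0. Lengths are in m, angles in degrees, forces in N, time in s.
With the tool pointing down it reaches from about 0.3 to 0.825 m from the base axis. Payload 5.4 kg.
Tool frame: the origin (TCP) lies between the finger pads; the fingertips stand 25 mm ahead of it and the grasp point (between the pads) lies 6 mm ahead of it; z points along the fingers, y is the line along which they close (so a half turn about z gives the same grasp; the last joint's range is limited). The gripper opens to 92 mm and grips with 3 to 60 N. Pads are 20 mm wide; open, the fingers measure 128 mm over their backs; the gripper's body (75 mm by 189 mm) begins 69 mm behind the grasp point.
Start: joints at [-12.038, 9.076, 91.501, -0, 79.423, -12.038], TCP at [0.575, -0, 0.24] pointing down, gripper open.
Joint ranges: [-166.64, 166.64], [-54.1, 131.32], [10.49, 154.53], [-73.88, 253.88], [9.74, 151.15], [-171.62, 171.62]. Speed limits (degrees/s): [147.25, 147.25, 180, 180, 180, 180].

INTERFACE

Orientations are given as a 3x3 rotation matrix whose columns are the frame's x, y, z axes.
In Python, from workcell import env, get_image, order gives the robot as it stands.
- The arm moves only by the tool servo_tool, never from a script. Its argument "steps" is a list of rows, each an object with "translation": the shift along the world's x, y, z in cm, a list of three; "turn": the turn, a rotation vector about the world's x, y, z in rad, a list of three. In form: [{"translation": [x, y, z], "turn": [wx, wy, wz]}, ...]. A call has 1 to 8 rows; each row shifts and turns the commanded pose from where the row before left it; what a row does not reach is not made up. A row lasts 1/8 s, in which the tool goes at most 62.5 mm and 10.7 degrees, less where a joint would pass 70% of its speed; a pose out of reach is approached as far as the arm can. A call with a gripper value outside its range is refused whole. "gripper" is the opening, from 0 (shut) to 1 (fully open), set as the call begins (left out, the last holds). The fingers move at their own pace and stop on an object; "grip_force" is the grip in N (left out, the last holds). Time passes only in rows, so rows that do not move let the fingers close. It gives the time, the measured TCP pose, the force, the opening and the grip force at its end, in the units of the state.
- env.sense(): the state, without advancing time (a new reading comes with each control period).
- get_image(name): name is "scene" or "side" or "wrist"; returns a dict with "img" (400x640x3 uint8, red, green, blue), "camera_matrix" (3x3 intrinsics, pixels), "T" (4x4, takes a point from camera to world coordinates). Camera axes: x right, y up, looking along -z (the intrinsics and any distortion apply to the point x, -y, -z); pixel columns grow to the right and rows downward; lengths in m; the calibration is good to about 2 mm. A picture is of the moment at which its call begins. There is no depth.
- order.finish_job(): hands the job in; it is judged then, once.
The state is a dict: "time_s": time; "qpos": joint angles; "qvel": joint speeds; "effort": joint torques, N m; "tool_pos": TCP position; "eef_rot": TCP orientation; "wrist_force": force on the tool from outside, world axes, zero at the start; "torque": the same for the moment, N m; "gripper_width": finger opening in m; "grip_force": force on a finger pad.
Only numpy, scipy, OpenCV 4.12 (cv2) and the standard library are available. Lean on these libraries where they do the work, as an engineer would, in place of code of your own. Each camera call takes 0.05 s, during which the arm holds its last target. There are 200 camera calls.

TASK

Take the glue bottle out of the grey parts tray and stand it upright on the bare desk. Then take the tray by its lifting tab and tip it, pouring corner down, until all three printed knobs have slid together into the pouring corner, none spilled. Finish while still holding the tray tilted like that, the knobs lying still in the corner, and leave the phone, the tape roll and the mug where they are.

Things in the scene. Friction and masses are not known exactly. Their poses are not given: they have to be found in the camera images.
- tray: Loose square open tray, grey plastic, 186 mm square outside, 180 inside, 50 high, 120 g; walls 3 mm, inner floor 7 mm above the origin. Origin: centre of underside; x, y along the walls, z up. Pouring corner at -x -y, lifting tab at the other end of that diagonal (+x +y). At the start it lies flat, pouring corner roughly toward the robot.
- tray_tab (a point): Grip point on the lifting tab, at (98, 98, 74) mm in the tray's frame (its axes are the tray's). The tab is an upright plate, 10 mm thick along the diagonal from pouring corner to tab, 44 mm wide across it; its top is 92 mm above the tray's underside, 42 above the rim; this point is 18 mm below the top.
- tray_corner (a point): The pouring corner: inner floor corner, at (-90, -90, 7) mm in the tray's frame (its axes). Within 40 mm of it the walls are only 33 mm high, with a round flat lip outside.
- knob_1: Printed white knob, a disc 41 mm across, 20 mm high, 22 g, lying flat and loose on the tray's floor. Origin: centre of its underside, z its axis. Slippery: it starts to slide at a tray tilt of 0.16 to 0.25 rad, and along the walls into the corner by 0.45 rad; 0.6 rad gathers the knobs surely.
- knob_2: Second printed knob, the same.
- knob_3: Third printed knob, the same.
- bottle: Small glue bottle with a pointed cap, standing loose on the tray's floor. 112 mm high, about 60 g; the body is 37 mm across up to 76 mm above its underside, the cap above it 19 mm. Origin: centre of its underside, z up along its axis.
- phone: Bystander: a phone lying loose on the desk, 164 x 75 x 9 mm (x, y, z). Origin: centre of its underside.
- tape_roll: Bystander: a roll of tape lying flat and loose on the desk, 66 mm across, 19 mm high. Origin: centre of its underside.
- mug: Bystander: a mug standing loose on the desk, 92 mm high, 69 mm across, 99 mm with its handle. Origin: centre of its underside.
There are look-alikes about, which are no part of the job. Leave any green look-alike of the bottle alone.

How it is judged (in metres and radians):
On the way, in this order (a step that is already met when the one before it is completed fails the run):
1. the bottle stands upright on the desk, let go, clear of the tray, which still lies flat (height (world z) of bottle below 0.004 m and angle between each of bottle, tray's own z axis and vertical below 0.1 rad and contact force between bottle and the fingers below 0.05 N and contact force between bottle and tray below 0.05 N), for 0.2 s.
2. the tray is held in the fingers and tilted, all three knobs down in the pouring corner (contact force between tray and the fingers above 1 N and angle between tray's own z axis and vertical above 0.3 rad and distance between each of knob_1, knob_2, knob_3 and tray_corner below 0.12 m), for 0.2 s.
At the end, for the whole second after the job is handed in: The fingers grip the tray, tilted 0.3 to 1.2 rad (its low edge may rest on the desk); all knobs are inside it, within 120 mm of the pouring corner; tray and knobs are still (under 0.03 m/s). The bottle stands on the desk within 0.1 rad of upright, touched by neither tray nor robot (all of step 2 and angle between tray's own z axis and vertical below 1.2 rad and linear speed of each of tray, knob_1, knob_2, knob_3 below 0.03 m/s and x of each of knob_1, knob_2, knob_3 in the frame of tray above -0.09 m and y of each of knob_1, knob_2, knob_3 in the frame of tray above -0.09 m and z of each of knob_1, knob_2, knob_3 in the frame of tray above 0 m and height (world z) of bottle below 0.004 m and angle between bottle's own z axis and vertical below 0.1 rad and contact force between bottle and tray below 0.05 N and contact force between bottle and the arm below 0.05 N and contact force between bottle and the fingers below 0.05 N and contact force between tray and mug below 0.05 N and contact force between tray and phone below 0.05 N and contact force between tray and tape_roll below 0.05 N); the arm keeps its last pose, push and grip.
It fails at once if the bottle is knocked over or tipped far (angle between bottle's own z axis and vertical above 0.6 rad).
It fails at once if the phone, tape roll or mug is shifted by more than 20 mm (distance of any of phone, tape_roll, mug from where it was at the start of the episode above 0.02 m).
It fails at once if a knob leaves the tray (height (world z) of any of knob_1, knob_2, knob_3 below 0.002 m or distance between any of knob_1, knob_2, knob_3 and tray above 0.16 m).
It also fails if it takes over 58 s, if anything falls off the work surface, if the arm or the gripper's body presses on something with over 40 N, if the wrist force passes 120 N, or if a joint passes its speed limit or range.

## Working session

There is one attempt and no reset: what is moved stays moved. The work goes in short steps, Python scripts to look and compute and a tool call to move; the robot and the scene stay as the last step left them, time stands still between calls to the robot, and variables do not carry over. Pictures are saved under pics/ and viewed, at most 10 in all, crops included, and the job is handed in when it is done.

Besides the shell and the picture viewer there is one more tool, called after "Call:" as name([rows], argument=value, ...), one row to a line, values as JSON. servo_tool: Moves the arm, as the interface text tells. Its arguments: {"type":"object","properties":{"steps":{"type":"array"},"gripper":{"type":"number"},"grip_force":{"type":"number"}},"required":["steps"]}

```bash
mkdir -p pics; ls; cat > h.py <<'E'
import numpy as np, cv2
from workcell import env, get_image, order
def ray(c,u,v):
    K=np.array(c["camera_matrix"]);T=np.array(c["T"])
    d=np.linalg.inv(K)@[u,v,1]; d=T[:3,:3]@[d[0],-d[1],-d[2]]
    return T[:3,3],d/np.linalg.norm(d)
def plane(c,u,v,z):
    o,d=ray(c,u,v); return o+d*(z-o[2])/d[2]
def tri(c1,p1,c2,p2):
    A=np.zeros((3,3));b=np.zeros(3);R=[]
    for c,p in((c1,p1),(c2,p2)):
        o,d=ray(c,*p);M=np.eye(3)-np.outer(d,d);A+=M;b+=M@o;R.append((o,M))
    x=np.linalg.solve(A,b);return x,[np.linalg.norm(M@(x-o)) for o,M in R]
def proj(c,p):
    K=np.array(c["camera_matrix"]);T=np.linalg.inv(c["T"]);q=T[:3,:3]@p+T[:3,3];q=K@[q[0],-q[1],-q[2]];return q[:2]/q[2]
def save(c,n): cv2.imwrite(f"pics/{n}.png",c["img"][:,:,::-1])
E
python3 - <<'E'
from h import *
import pickle
D={n:get_image(n) for n in("scene","side","wrist")}
pickle.dump(D,open("d0.pkl","wb"))
for n in D: save(D[n],n+"0"); print(n,D[n].keys(),D[n]["T"][:3,3],np.diag(D[n]["camera_matrix"]))
E
```

```text
pics
scene dict_keys(['img', 'camera_matrix', 'T']) [ 0.05230146 -0.53508698  0.964781  ] [423.87213926 423.87213926   1.        ]
side dict_keys(['img', 'camera_matrix', 'T']) [-0.00094096 -0.80278049  0.7919851 ] [427.14084287 427.14084287   1.        ]
wrist dict_keys(['img', 'camera_matrix', 'T']) [0.57451253 0.06753346 0.38381329] [307.04378079 307.04378079   1.        ]
```

View pics/scene0.png

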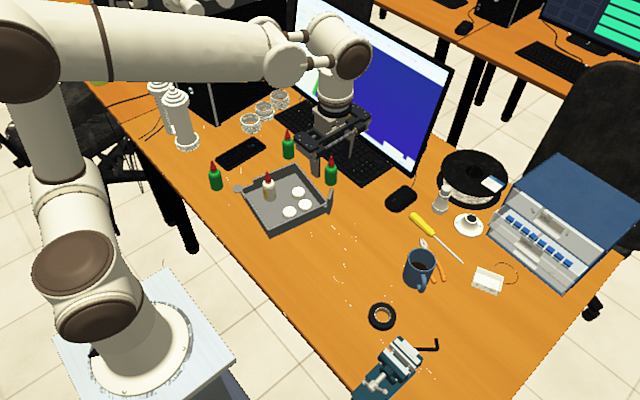

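View pics/side0.png

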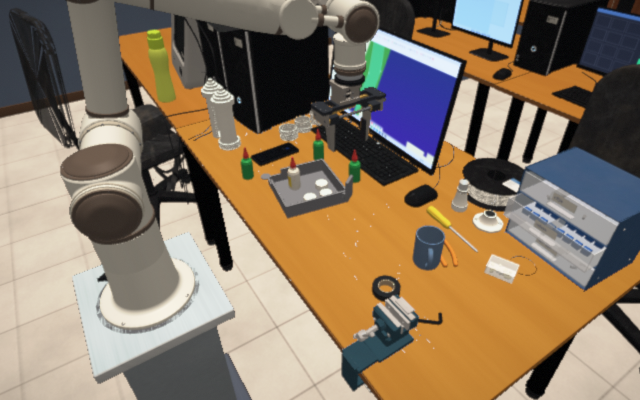

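View pics/wrist0.png

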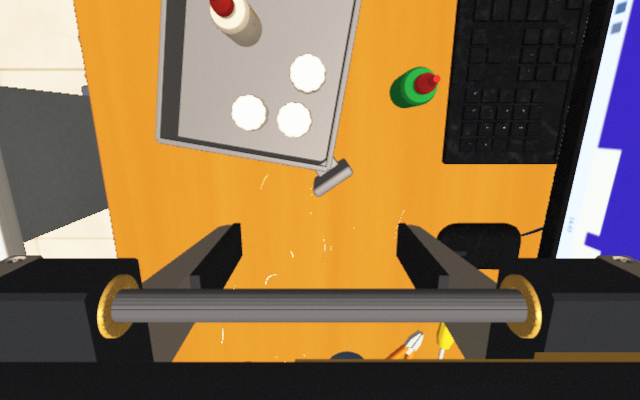

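The bottle-like candidates in the scene view are the white one with a red cap in the tray at (268,187), and green ones at (215,177), (288,144) and (331,172). I choose the white one. The knobs are at (298,191), (305,204) and (289,212), the tab at (330,203) and the lip at (240,188). In the wrist view, the tab is at (333,178).

```bash
python3 - <<'E'
from h import *
import pickle
D=pickle.load(open("d0.pkl","rb"))
np.set_printoptions(precision=4,suppress=True)
def red(c):
    h=cv2.cvtColor(c["img"],cv2.COLOR_RGB2HSV);m=(((h[...,0]<6)|(h[...,0]>172))&(h[...,1]>150)&(h[...,2]>80)).astype(np.uint8)
    n,l,s,ce=cv2.connectedComponentsWithStats(m)
    return [(s[i],ce[i]) for i in range(1,n) if s[i,4]>15]
for n in D: print(n,[(list(s),ce.round(1)) for s,ce in red(D[n])])
W=D["wrist"]
for p,z in(((160,140),0.05),((330,165),.05),((360,0),.05),((333,178),.092),((230,15),.1)): print(p,plane(W,*p,z))
for p in ((268,180),(215,165),(288,132),(331,160)): print(plane(D["scene"],*p,.1))
for p,z in(((382,316),.01),((420,270),.05),((240,152),.009),((240,188),.04)): print(plane(D["scene"],*p,z))
print(W["T"])
E
```

```text
scene [([np.int32(285), np.int32(128), np.int32(5), np.int32(11), np.int32(32)], array([287. , 134.8])), ([np.int32(329), np.int32(155), np.int32(5), np.int32(11), np.int32(44)], array([331. , 160.9])), ([np.int32(211), np.int32(161), np.int32(5), np.int32(10), np.int32(39)], array([212.6, 166.3])), ([np.int32(265), np.int32(172), np.int32(6), np.int32(11), np.int32(46)], array([267.4, 177.5]))]
side [([np.int32(316), np.int32(129), np.int32(5), np.int32(10), np.int32(34)], array([317.9, 134.3])), ([np.int32(244), np.int32(150), np.int32(4), np.int32(8), np.int32(23)], array([245.3, 154.2])), ([np.int32(352), np.int32(150), np.int32(6), np.int32(11), np.int32(45)], array([354.4, 155.7])), ([np.int32(291), np.int32(157), np.int32(4), np.int32(11), np.int32(27)], array([292.4, 163. ]))]
wrist [([np.int32(210), np.int32(0), np.int32(24), np.int32(17), np.int32(307)], array([222.2,   6.6])), ([np.int32(415), np.int32(73), np.int32(25), np.int32(21), np.int32(370)], array([426. ,  82.7]))]
(160, 140) [0.404  0.0489 0.05  ]
(330, 165) [0.5862 0.0216 0.05  ]
(360, 0) [0.6142 0.1815 0.05  ]
(333, 178) [0.5877 0.0148 0.092 ]
(230, 15) [0.5007 0.1536 0.1   ]
[0.485  0.1524 0.1   ]
[0.4048 0.2973 0.1   ]
[0.6531 0.2747 0.1   ]
[0.6717 0.0977 0.1   ]
[ 0.4709 -0.3104  0.01  ]
[ 0.6143 -0.2978  0.05  ]
[0.5358 0.3833 0.009 ]
[0.4338 0.2273 0.04  ]
[[ 1.      0.002   0.0015  0.5745]
 [-0.0023  0.9706  0.2406  0.0675]
 [-0.001  -0.2406  0.9706  0.3838]
 [ 0.      0.      0.      1.    ]]
```

Call:
servo_tool([
  {"translation": [-2, 2, 3], "turn": [0, 0, 0]},
  {"translation": [-2, 2, 3], "turn": [0, 0, 0]},
  {"translation": [-2, 1, 2], "turn": [0, 0, 0]},
  {"translation": [0, 0, 0], "turn": [0, 0, 0]},
  {"translation": [0, 0, 0], "turn": [0, 0, 0]},
])

```text
time_s: 0.78
tool_pos: [0.515, 0.0497, 0.3184]
eef_rot: [[0.0, 1.0, -0.001], [1.0, -0.0, 0.0], [0.0, -0.001, -1.0]]
wrist_force: [-0.4, -0.0, -0.7]
gripper_width: 0.0919
grip_force: 0.0
```

```bash
python3 - <<'E'
from h import *
import pickle
c=get_image("wrist");pickle.dump(c,open("w1.pkl","wb"));save(c,"w1");print(c["T"][:3,3],env.sense()["tool_pos"])
E
```

```text
[0.51500428 0.11718118 0.4634949 ] [0.51494752 0.04958881 0.31808419]
```

Call:
servo_tool([
  {"translation": [0, 4, 0], "turn": [0, 0, 0]},
  {"translation": [0, 4, 0], "turn": [0, 0, 0]},
  {"translation": [0, 0, 0], "turn": [0, 0, 0]},
  {"translation": [0, 0, 0], "turn": [0, 0, 0]},
])

```text
time_s: 1.32
tool_pos: [0.5151, 0.1293, 0.3185]
eef_rot: [[0.0, 1.0, -0.002], [1.0, -0.0, -0.001], [-0.001, -0.002, -1.0]]
wrist_force: [-0.5, -0.5, -0.2]
gripper_width: 0.0921
grip_force: 0.0
```

```bash
python3 - <<'E'
from h import *
import pickle
c=get_image("wrist");pickle.dump(c,open("w2.pkl","wb"));print(c["T"][:3,3],env.sense()["tool_pos"])
a=pickle.load(open("w1.pkl","rb"))["img"][:300,100:500]
cv2.imwrite("pics/w12.png",np.hstack([a,c["img"][:300,100:500]])[:,:,::-1])
E
```

```text
[0.51512691 0.19685315 0.46352756] [0.51510871 0.12899509 0.31875716]
```

View pics/w12.png

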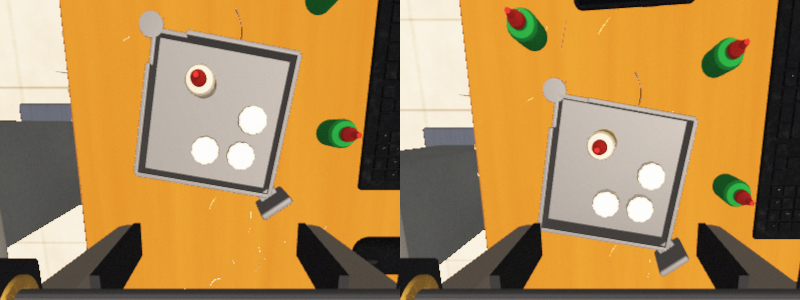

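Both halves of the picture show the tray from above. In the first view the white bottle with a red cap is at w1 pixel (299,78), and in the second at (299,147). The knobs are at (353,120), (340,156) and (304,150), the tab at (375,202) and the lip at (251,24). The choice of bottle is confirmed, since the green bottles all stand outside the tray.

```bash
cat >> h.py <<'E'
def trin(L):
    A=np.zeros((3,3));b=np.zeros(3);R=[]
    for c,p in L:
        o,d=ray(c,*p);M=np.eye(3)-np.outer(d,d);A+=M;b+=M@o;R.append((o,M))
    x=np.linalg.solve(A,b);return x,[round(1e3*np.linalg.norm(M@(x-o)),1) for o,M in R]
E
python3 - <<'E'
from h import *
import pickle
np.set_printoptions(precision=4,suppress=True)
D=pickle.load(open("d0.pkl","rb"));w1,w2=[pickle.load(open(f,"rb")) for f in("w1.pkl","w2.pkl")]
S,Q=D["scene"],D["side"]
def hsv(c):return cv2.cvtColor(c["img"],cv2.COLOR_RGB2HSV)
def blobs(m,a):
    n,l,s,ce=cv2.connectedComponentsWithStats(m.astype(np.uint8));return [(ce[i].round(1),int(s[i,4])) for i in range(1,n) if s[i,4]>a]
def red(c):
    h=hsv(c);return blobs(((h[...,0]<6)|(h[...,0]>172))&(h[...,1]>150)&(h[...,2]>80),40)
def white(c,r):
    h=hsv(c);m=(h[...,1]<60)&(h[...,2]>225);k=np.zeros_like(m);k[r[1]:r[3],r[0]:r[2]]=1;return blobs(m&k,40)
print("red",red(w1),red(w2))
print("white",white(w1,(240,60,390,190)),white(w2,(240,120,390,240)),white(S,(255,170,330,225)))
print("cap scene/side", trin([(S,(267.4,177.5)),(Q,(292.4,163))]))
print("lip",trin([(w1,(251,24)),(w2,(254,90))]),"BL",trin([(w1,(235,173)),(w2,(241,230))]),"UR",trin([(w1,(399,52)),(w2,(396,119))]))
for c,r in((w1,(240,30,395,190)),):print(plane(c,251,24,.04),plane(c,235,173,.05),plane(c,399,52,.05))
for c in (w2,):print(plane(c,254,90,.04),plane(c,241,230,.05),plane(c,396,119,.05))
a=w1["img"][180:225,345:405];b=w2["img"][232:277,341:401];
cv2.imwrite("pics/tab.png",cv2.resize(np.hstack([a,b]),None,fx=6,fy=6,interpolation=0)[:,:,::-1])
a=S["img"][165:235,225:345];cv2.imwrite("pics/tabS.png",cv2.resize(a,None,fx=6,fy=6,interpolation=0)[:,:,::-1])
E
```

```text
red [(array([298. ,  77.6]), 202), (array([449.7, 134.1]), 208)] [(array([215.1,  18. ]), 271), (array([436.8,  48. ]), 268), (array([299.2, 147.1]), 166), (array([443.5, 198. ]), 198)]
white [(array([299.9,  79.3]), 374), (array([352.6, 119.7]), 630), (array([304.5, 150.1]), 579), (array([340.6, 155.7]), 584)] [(array([301.1, 145.1]), 332), (array([351.2, 176.3]), 558), (array([305.3, 204.1]), 518), (array([339.7, 209.2]), 514)] [(array([268.3, 183.8]), 44), (array([297.8, 191.1]), 100), (array([304.6, 203.6]), 109), (array([289., 211.]), 112)]
cap scene/side (array([0.4895, 0.1622, 0.0988]), [np.float64(0.5), np.float64(0.5)])
lip (array([0.4286, 0.2376, 0.0321]), [np.float64(0.3), np.float64(0.3)]) BL (array([0.4059, 0.0521, 0.0648]), [np.float64(1.3), np.float64(1.3)]) UR (array([0.6134, 0.1995, 0.0559]), [np.float64(0.4), np.float64(0.4)])
[0.4304 0.2354 0.04  ] [0.4004 0.0496 0.05  ] [0.6144 0.2007 0.05  ]
[0.4299 0.2369 0.04  ] [0.4032 0.0469 0.05  ] [0.6152 0.1996 0.05  ]
```

View pics/tab.png

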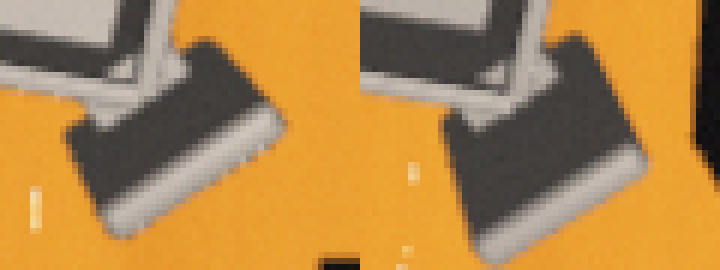

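View pics/tabS.png

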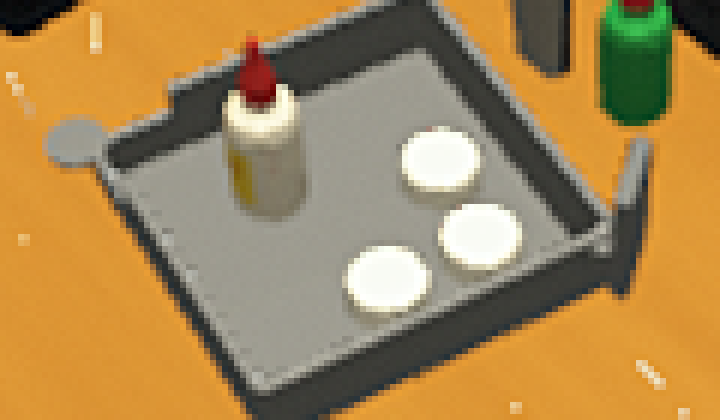

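The tab's light top strip is centred at w1 pixel (377,208.5) and w2 pixel (374,266.5). In the scene view it is at about (330,194).

```bash
python3 - <<'E'
from h import *
import pickle
np.set_printoptions(precision=4,suppress=True)
D=pickle.load(open("d0.pkl","rb"));w1,w2=[pickle.load(open(f,"rb")) for f in("w1.pkl","w2.pkl")]
S,Q=D["scene"],D["side"]
print("cap",trin([(w1,(298,77.6)),(w2,(299.2,147.1)),(S,(267.4,177.5)),(Q,(292.4,163))]),trin([(w1,(298,77.6)),(w2,(299.2,147.1)),(S,(267.4,177.5))]))
print("tab",trin([(w1,(376.8,208.5)),(w2,(373.8,266.5))]),trin([(w1,(376.8,208.5)),(w2,(373.8,266.5)),(S,(330,194))]))
K=[]
for a,b,c in(((352.6,119.7),(351.2,176.3),(297.8,191.1)),((304.5,150.1),(305.3,204.1),(289,211)),((340.6,155.7),(339.7,209.2),(304.6,203.6))):
    print("knob",trin([(w1,a),(w2,b),(S,c)]))
for c,p in((w1,(376.8,208.5)),(w2,(373.8,266.5))):print("tab@.092",plane(c,*p,.092))
e1=plane(w1,364.2,216.8,.092);e2=plane(w1,390.3,199.2,.092);print(np.degrees(np.arctan2(*(e2-e1)[1::-1])),np.linalg.norm(e2-e1))
bl=np.array([.4018,.0482]);ur=np.array([.6148,.2002]);ctr=(bl+ur)/2;v=ur-bl
print("ctr",ctr,"len",np.linalg.norm(v),"dir",np.degrees(np.arctan2(v[1],v[0])))
E
```

```text
cap (array([0.4915, 0.1661, 0.0951]), [np.float64(0.8), np.float64(1.1), np.float64(1.0), np.float64(0.8)]) (array([0.4916, 0.1662, 0.094 ]), [np.float64(0.8), np.float64(1.1), np.float64(0.8)])
tab (array([0.5868, 0.0112, 0.093 ]), [np.float64(0.3), np.float64(0.3)]) (array([0.5878, 0.0095, 0.089 ]), [np.float64(0.5), np.float64(0.6), np.float64(0.5)])
knob (array([0.5616, 0.1194, 0.0252]), [np.float64(0.3), np.float64(0.5), np.float64(0.9)])
knob (array([0.4947, 0.0777, 0.025 ]), [np.float64(0.5), np.float64(0.6), np.float64(1.2)])
knob (array([0.5459, 0.0698, 0.0251]), [np.float64(0.4), np.float64(0.8), np.float64(1.2)])
tab@.092 [0.5873 0.0109 0.092 ]
tab@.092 [0.5867 0.0107 0.092 ]
35.75973354202874 0.03919816533377816
ctr [0.5083 0.1242] len 0.2616734606336684 dir 35.51222431541113
```

Call:
servo_tool([
  {"translation": [-1.2, 1.9, -4], "turn": [0, 0, 0]},
  {"translation": [-1.2, 1.8, -4], "turn": [0, 0, 0]},
  {"translation": [0, 0, -4], "turn": [0, 0, 0]},
  {"translation": [0, 0, -4], "turn": [0, 0, 0]},
  {"translation": [0, 0, 0], "turn": [0, 0, 0]},
  {"translation": [0, 0, 0], "turn": [0, 0, 0]},
], gripper=0.75, grip_force=12)

```text
time_s: 2.12
tool_pos: [0.4922, 0.1665, 0.1612]
eef_rot: [[0.001, 1.0, 0.002], [1.0, -0.001, 0.0], [0.0, 0.002, -1.0]]
wrist_force: [-0.5, 0.3, 0.6]
gripper_width: 0.0691
grip_force: 0.0
```

```bash
python3 - <<'E'
from h import *
c=get_image("wrist");s=get_image("scene");print(env.sense()["tool_pos"])
a=cv2.resize(s["img"][120:240,200:360],(400,300))
cv2.imwrite("pics/g1.png",np.hstack([c["img"][:300,120:520],a])[:,:,::-1])
print(proj(s,np.array([.42,-.13,0])))
E
```

```text
[0.4926466  0.16676657 0.16193468]
[316.66045154 279.85926245]
```

View pics/g1.png

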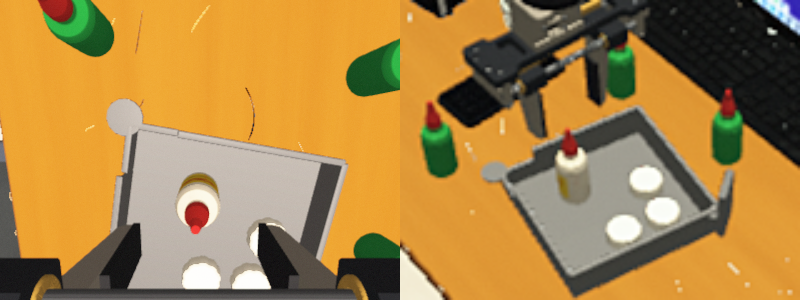

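The bottle (crop x≈198) sits centred between the fingers, and nothing stands under the fingertips. Now I go down and grip it.

Call:
servo_tool([
  {"translation": [0, 0, -3], "turn": [0, 0, 0]},
  {"translation": [0, 0, -3], "turn": [0, 0, 0]},
  {"translation": [0, 0, -2], "turn": [0, 0, 0]},
  {"translation": [0, 0, -1], "turn": [0, 0, 0]},
  {"translation": [0, 0, 0], "turn": [0, 0, 0]},
])

```text
time_s: 2.85
tool_pos: [0.4914, 0.167, 0.0702]
eef_rot: [[0.0, 1.0, 0.001], [1.0, -0.0, 0.0], [0.0, 0.001, -1.0]]
wrist_force: [-1.0, 0.3, 0.0]
gripper_width: 0.0689
grip_force: 0.0
```

Call:
servo_tool([
  {"translation": [0, 0, 0], "turn": [0, 0, 0]},
  {"translation": [0, 0, 0], "turn": [0, 0, 0]},
  {"translation": [0, 0, 0], "turn": [0, 0, 0]},
  {"translation": [0, 0, 0], "turn": [0, 0, 0]},
  {"translation": [0, 0, 0], "turn": [0, 0, 0]},
  {"translation": [0, 0, 0], "turn": [0, 0, 0]},
], gripper=0.25, grip_force=12)

```text
time_s: 3.6
tool_pos: [0.4913, 0.167, 0.07]
eef_rot: [[-0.0, 1.0, 0.001], [1.0, 0.0, 0.0], [0.0, 0.001, -1.0]]
wrist_force: [-0.6, 0.2, 3.1]
gripper_width: 0.0364
grip_force: 12.0
```

Call:
servo_tool([
  {"translation": [0, 0, 2], "turn": [0, 0, 0]},
  {"translation": [0, 0, 3], "turn": [0, 0, 0]},
  {"translation": [0, 0, 3], "turn": [0, 0, 0]},
  {"translation": [0, 0, 3], "turn": [0, 0, 0]},
  {"translation": [0, 0, 2], "turn": [0, 0, 0]},
  {"translation": [0, 0, 0], "turn": [0, 0, 0]},
])

```text
time_s: 4.35
tool_pos: [0.4919, 0.1671, 0.2008]
eef_rot: [[0.0, 1.0, 0.003], [1.0, -0.0, 0.0], [0.0, 0.003, -1.0]]
wrist_force: [0.1, 0.1, -0.7]
gripper_width: 0.0362
grip_force: 12.0
```

Call:
servo_tool([
  {"translation": [-1, -3.7, 0], "turn": [0, 0, 0]},
  {"translation": [-1, -3.7, 0], "turn": [0, 0, 0]},
  {"translation": [-1, -3.7, 0], "turn": [0, 0, 0]},
  {"translation": [-1, -3.7, 0], "turn": [0, 0, 0]},
  {"translation": [-1, -3.7, 0], "turn": [0, 0, 0]},
  {"translation": [-1, -3.7, 0], "turn": [0, 0, 0]},
  {"translation": [-1, -3.7, 0], "turn": [0, 0, 0]},
  {"translation": [0, -3.7, 0], "turn": [0, 0, 0]},
])

```text
time_s: 5.35
tool_pos: [0.4196, -0.1296, 0.1979]
eef_rot: [[0.0, 1.0, -0.002], [1.0, -0.0, 0.001], [0.001, -0.002, -1.0]]
wrist_force: [0.4, 0.3, -0.2]
gripper_width: 0.0361
grip_force: 12.0
```

Call:
servo_tool([
  {"translation": [0, 0, 0], "turn": [0, 0, 0]},
  {"translation": [0, 0, -3], "turn": [0, 0, 0]},
  {"translation": [0, 0, -3], "turn": [0, 0, 0]},
  {"translation": [0, 0, -3], "turn": [0, 0, 0]},
  {"translation": [0, 0, -2], "turn": [0, 0, 0]},
  {"translation": [0, 0, -1.5], "turn": [0, 0, 0]},
  {"translation": [0, 0, 0], "turn": [0, 0, 0]},
  {"translation": [0, 0, 0], "turn": [0, 0, 0]},
])

```text
time_s: 6.35
tool_pos: [0.4215, -0.1291, 0.0752]
eef_rot: [[-0.0, 1.0, 0.001], [1.0, 0.0, -0.001], [-0.001, 0.001, -1.0]]
wrist_force: [0.1, -0.4, -0.6]
gripper_width: 0.0362
grip_force: 12.0
```

```bash
python3 - <<'E'
from h import *
import pickle
c=get_image("scene");s=get_image("side");print(env.sense()["tool_pos"],env.sense()["gripper_width"])
pickle.dump((c,s),open("p1.pkl","wb"))
cv2.imwrite("pics/p1.png",np.hstack([cv2.resize(c["img"][170:320,220:420],(400,300)),cv2.resize(s["img"][130:280,220:420],(400,300))])[:,:,::-1])
E
```

```text
[ 0.42167599 -0.12937378  0.07549297] 0.03628749216717205
```

View pics/p1.png

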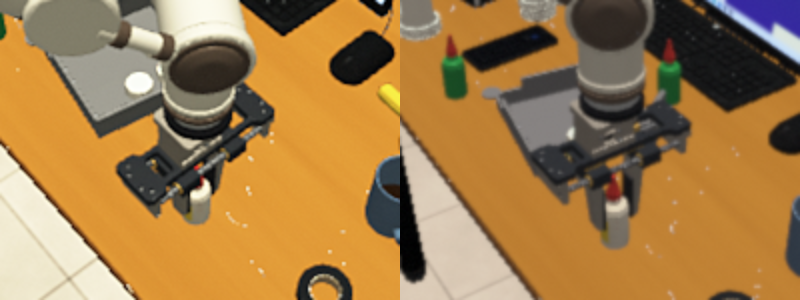

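The bottle is held upright over bare desk, with the tray and bystanders clear of it. When gripped at TCP z 0.070 its underside was 7 mm up, so it should touch down at about z 0.063.

Call:
servo_tool([
  {"translation": [0, 0, -0.5], "turn": [0, 0, 0]},
  {"translation": [0, 0, -0.3], "turn": [0, 0, 0]},
  {"translation": [0, 0, -0.2], "turn": [0, 0, 0]},
  {"translation": [0, 0, 0], "turn": [0, 0, 0]},
  {"translation": [0, 0, 0], "turn": [0, 0, 0]},
])

```text
time_s: 7.08
tool_pos: [0.4211, -0.1291, 0.0647]
eef_rot: [[-0.0, 1.0, 0.0], [1.0, 0.0, -0.0], [-0.0, 0.0, -1.0]]
wrist_force: [-0.3, -0.8, -0.8]
gripper_width: 0.0365
grip_force: 12.0
```

Call:
servo_tool([
  {"translation": [0, 0, -0.1], "turn": [0, 0, 0]},
  {"translation": [0, 0, -0.1], "turn": [0, 0, 0]},
  {"translation": [0, 0, 0], "turn": [0, 0, 0]},
  {"translation": [0, 0, 0], "turn": [0, 0, 0]},
])

```text
time_s: 7.58
tool_pos: [0.4211, -0.1291, 0.0629]
eef_rot: [[-0.0, 1.0, 0.0], [1.0, 0.0, -0.0], [-0.0, 0.0, -1.0]]
wrist_force: [-1.9, 1.0, 4.8]
gripper_width: 0.0359
grip_force: 12.0
```

Call:
servo_tool([
  {"translation": [0, 0, 0], "turn": [0, 0, 0]},
  {"translation": [0, 0, 0], "turn": [0, 0, 0]},
  {"translation": [0, 0, 0], "turn": [0, 0, 0]},
  {"translation": [0, 0, 0], "turn": [0, 0, 0]},
], gripper=0.75)

```text
time_s: 8.07
tool_pos: [0.4209, -0.129, 0.0625]
eef_rot: [[0.0, 1.0, -0.0], [1.0, -0.0, 0.0], [0.0, -0.0, -1.0]]
wrist_force: [0.5, 0.1, 0.5]
gripper_width: 0.0687
grip_force: 0.0
```

Call:
servo_tool([
  {"translation": [0, 0, 1], "turn": [0, 0, 0]},
  {"translation": [0, 0, 3], "turn": [0, 0, 0]},
  {"translation": [0, 0, 4], "turn": [0, 0, 0]},
  {"translation": [0, 0, 4], "turn": [0, 0, 0]},
  {"translation": [0, 0, 4], "turn": [0, 0, 0]},
  {"translation": [0, 0, 3], "turn": [0, 0, 0]},
  {"translation": [0, 0, 0], "turn": [0, 0, 0]},
])

```text
time_s: 8.95
tool_pos: [0.4223, -0.1298, 0.2557]
eef_rot: [[-0.0, 1.0, 0.005], [1.0, 0.0, -0.003], [-0.003, 0.005, -1.0]]
wrist_force: [0.2, 0.1, -0.7]
gripper_width: 0.0689
grip_force: 0.0
```

```bash
python3 - <<'E'
from h import *
import pickle
from scipy.spatial.transform import Rotation as R
c=get_image("scene");s=get_image("side");w=get_image("wrist");pickle.dump((c,s,w),open("p2.pkl","wb"))
cv2.imwrite("pics/p2.png",np.hstack([cv2.resize(c["img"][170:320,220:420],(400,300)),w["img"][:300,120:520]])[:,:,::-1])
def red(c):
    h=cv2.cvtColor(c["img"],cv2.COLOR_RGB2HSV);m=(((h[...,0]<6)|(h[...,0]>172))&(h[...,1]>150)&(h[...,2]>80)).astype(np.uint8)
    n,l,st,ce=cv2.connectedComponentsWithStats(m);return [ce[i].round(1) for i in range(1,n) if st[i,4]>15]
print(red(c),red(s),proj(c,np.array([.421,-.129,.095])),proj(s,np.array([.421,-.129,.095])))
s=env.sense();print(s["tool_pos"],s["qpos"])
E
```

```text
[array([287., 135.]), array([212.6, 166.3]), array([317.4, 261.9])] [array([245.3, 154.2]), array([354.3, 155.7]), array([326.2, 228.8])] [317.17559434 259.49428447] [326.07340648 225.80310568]
[ 0.4203722  -0.12864076  0.25143422] [-3.28423024e+01 -1.23067360e+01  1.11078740e+02  4.75274041e-05
  8.13398798e+01 -3.28428745e+01]
```

View pics/p2.png

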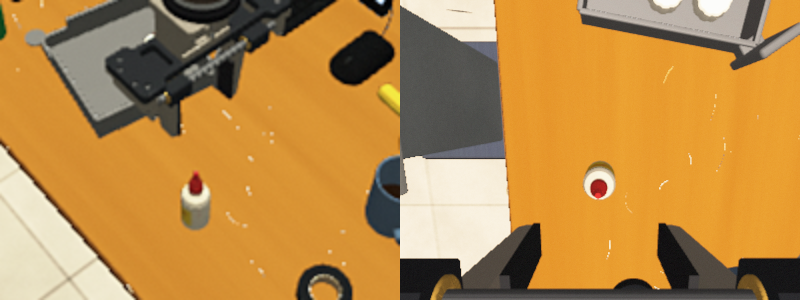

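The bottle stands upright on the desk, with its cap at scene pixel (317,262). Next I move above the tab and turn the tool by -0.95 rad, so the fingers close along the tray's diagonal.

Call:
servo_tool([
  {"translation": [2.1, 1.75, 0], "turn": [0, 0, -0.119]},
  {"translation": [2.1, 1.75, 0], "turn": [0, 0, -0.119]},
  {"translation": [2.1, 1.75, 0], "turn": [0, 0, -0.119]},
  {"translation": [2.1, 1.75, 0], "turn": [0, 0, -0.119]},
  {"translation": [2.1, 1.75, -2], "turn": [0, 0, -0.119]},
  {"translation": [2.1, 1.75, -2], "turn": [0, 0, -0.119]},
  {"translation": [2.1, 1.75, -2], "turn": [0, 0, -0.119]},
  {"translation": [2, 1.75, -2], "turn": [0, 0, -0.119]},
])

```text
time_s: 10.1
tool_pos: [0.5874, 0.0118, 0.1698]
eef_rot: [[0.817, 0.577, -0.003], [0.577, -0.817, 0.001], [-0.002, -0.003, -1.0]]
wrist_force: [0.1, 1.1, -0.0]
gripper_width: 0.0689
grip_force: 0.0
```

Call:
servo_tool([
  {"translation": [0, 0, 0], "turn": [0, 0, 0]},
  {"translation": [0, 0, 0], "turn": [0, 0, 0]},
  {"translation": [0, 0, 0], "turn": [0, 0, 0]},
])

```text
time_s: 10.48
tool_pos: [0.5879, 0.0103, 0.1734]
eef_rot: [[0.814, 0.58, 0.001], [0.58, -0.814, -0.0], [0.001, 0.001, -1.0]]
wrist_force: [0.0, 1.0, 1.1]
gripper_width: 0.069
grip_force: 0.0
```

```bash
python3 - <<'E'
from h import *
import pickle
np.set_printoptions(precision=4,suppress=True)
w=get_image("wrist");s=env.sense();print(s["tool_pos"],s["eef_rot"],s["qpos"])
pickle.dump(w,open("p3.pkl","wb"))
print(proj(w,np.array([.587,.011,.092])),w["T"][:3,3])
cv2.imwrite("pics/p3.png",w["img"][:,:,::-1])
E
```

```text
[0.588  0.0103 0.1735] [[ 0.8146  0.58    0.0013]
 [ 0.58   -0.8146 -0.0004]
 [ 0.0008  0.0011 -1.    ]] [-10.7589  14.1844  93.2809  -0.0097  72.4561  43.7951]
[317.7591 212.318 ] [0.6422 0.0496 0.3186]
```

View pics/p3.png

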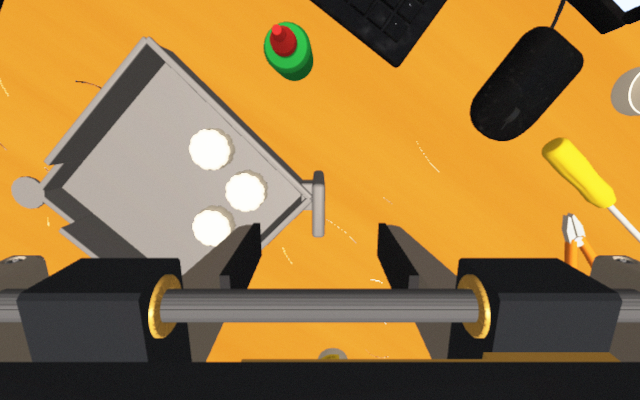

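The tab's top strip runs from (319,171) to (319,238), square to the fingers and centred between them. It lies about 6 mm further along tool x than predicted, so I shift by (0.4, 0.3) cm and go down.

Call:
servo_tool([
  {"translation": [0.4, 0.3, -3], "turn": [0, 0, 0]},
  {"translation": [0, 0, -3], "turn": [0, 0, 0]},
  {"translation": [0, 0, -2], "turn": [0, 0, 0]},
  {"translation": [0, 0, -1], "turn": [0, 0, 0]},
  {"translation": [0, 0, 0], "turn": [0, 0, 0]},
  {"translation": [0, 0, 0], "turn": [0, 0, 0]},
])

```text
time_s: 11.28
tool_pos: [0.5929, 0.0138, 0.0839]
eef_rot: [[0.815, 0.58, 0.002], [0.58, -0.815, -0.0], [0.002, 0.002, -1.0]]
wrist_force: [-0.4, -0.0, 1.0]
gripper_width: 0.0686
grip_force: 0.0
```

Call:
servo_tool([
  {"translation": [0, 0, 0], "turn": [0, 0, 0]},
  {"translation": [0, 0, 0], "turn": [0, 0, 0]},
  {"translation": [0, 0, 0], "turn": [0, 0, 0]},
  {"translation": [0, 0, 0], "turn": [0, 0, 0]},
  {"translation": [0, 0, 0], "turn": [0, 0, 0]},
  {"translation": [0, 0, 0], "turn": [0, 0, 0]},
  {"translation": [0, 0, 0], "turn": [0, 0, 0]},
  {"translation": [0, 0, 0], "turn": [0, 0, 0]},
], gripper=0, grip_force=40)

```text
time_s: 12.28
tool_pos: [0.592, 0.014, 0.0826]
eef_rot: [[0.815, 0.58, -0.0], [0.58, -0.815, 0.0], [0.0, -0.0, -1.0]]
wrist_force: [-0.8, 1.2, -0.5]
gripper_width: 0.0097
grip_force: 40.0
```

```bash
python3 - <<'E'
from h import *
from scipy.spatial.transform import Rotation as R
np.set_printoptions(precision=3,suppress=True)
s=env.sense();p=np.array(s["tool_pos"]);print(p,s["gripper_width"],s["wrist_force"],s["torque"])
d=np.array([-.581,.814,0]);d/=np.linalg.norm(d)
P=np.array([*(p[:2]+d[:2]*(.1386+.1315)),0]);ax=np.cross([0,0,1],d);ax=-ax  # tilt lowers d side
if R.from_rotvec(.1*ax).apply(p-P)[2]<(p-P)[2]: ax=-ax
print("P",P,"axis",ax)
prev=p
for t in np.arange(.05,.61,.05):
    q=P+R.from_rotvec(t*ax).apply(p-P);print(round(t,2),q,"d cm",(q-prev)*100);prev=q
E
```

```text
[0.592 0.014 0.083] 0.009666281186179317 [-0.836  1.202 -0.498] [-0.021  0.037 -0.05 ]
P [0.435 0.234 0.   ] axis [-0.814 -0.581  0.   ]
0.05 [0.589 0.018 0.096] d cm [-0.259  0.363  1.34 ]
0.1 [0.586 0.022 0.109] d cm [-0.298  0.417  1.316]
0.15 [0.583 0.027 0.122] d cm [-0.336  0.47   1.288]
0.2 [0.579 0.032 0.135] d cm [-0.373  0.522  1.258]
0.25 [0.575 0.037 0.147] d cm [-0.409  0.573  1.224]
0.3 [0.571 0.044 0.159] d cm [-0.444  0.622  1.188]
0.35 [0.566 0.05  0.17 ] d cm [-0.478  0.669  1.148]
0.4 [0.561 0.058 0.181] d cm [-0.51   0.715  1.105]
0.45 [0.555 0.065 0.192] d cm [-0.542  0.759  1.06 ]
0.5 [0.55  0.073 0.202] d cm [-0.572  0.801  1.012]
0.55 [0.544 0.082 0.212] d cm [-0.601  0.842  0.962]
0.6 [0.537 0.09  0.221] d cm [-0.628  0.88   0.909]
```

Call:
servo_tool([
  {"translation": [-0.1, 0.14, 0.74], "turn": [-0.0163, -0.0116, 0]},
  {"translation": [-0.1, 0.15, 0.54], "turn": [-0.0163, -0.0116, 0]},
  {"translation": [-0.11, 0.16, 0.53], "turn": [-0.0163, -0.0116, 0]},
  {"translation": [-0.12, 0.17, 0.53], "turn": [-0.0163, -0.0116, 0]},
  {"translation": [-0.12, 0.17, 0.52], "turn": [-0.0163, -0.0116, 0]},
  {"translation": [-0.13, 0.18, 0.52], "turn": [-0.0163, -0.0116, 0]},
  {"translation": [-0.14, 0.19, 0.51], "turn": [-0.0163, -0.0116, 0]},
  {"translation": [-0.14, 0.2, 0.51], "turn": [-0.0163, -0.0116, 0]},
])

```text
time_s: 13.28
tool_pos: [0.5823, 0.0277, 0.1269]
eef_rot: [[0.815, 0.573, 0.093], [0.58, -0.804, -0.131], [-0.0, 0.161, -0.987]]
wrist_force: [-0.4, 0.1, -2.0]
gripper_width: 0.01
grip_force: 40.0
```

Call:
servo_tool([
  {"translation": [-0.15, 0.21, 0.5], "turn": [-0.0163, -0.0116, 0]},
  {"translation": [-0.15, 0.21, 0.5], "turn": [-0.0163, -0.0116, 0]},
  {"translation": [-0.16, 0.22, 0.49], "turn": [-0.0163, -0.0116, 0]},
  {"translation": [-0.16, 0.23, 0.49], "turn": [-0.0163, -0.0116, 0]},
  {"translation": [-0.17, 0.24, 0.48], "turn": [-0.0163, -0.0116, 0]},
  {"translation": [-0.18, 0.24, 0.48], "turn": [-0.0163, -0.0116, 0]},
  {"translation": [-0.18, 0.25, 0.47], "turn": [-0.0163, -0.0116, 0]},
  {"translation": [-0.18, 0.26, 0.46], "turn": [-0.0163, -0.0116, 0]},
])

```text
time_s: 14.28
tool_pos: [0.5689, 0.0464, 0.1656]
eef_rot: [[0.815, 0.55, 0.183], [0.58, -0.773, -0.257], [-0.0, 0.316, -0.949]]
wrist_force: [0.5, 0.1, -2.4]
gripper_width: 0.0098
grip_force: 40.0
```

```bash
python3 - <<'E'
from h import *
import pickle
np.set_printoptions(precision=3,suppress=True)
w=get_image("wrist");c=get_image("scene");s=env.sense();print(s["tool_pos"],s["qpos"],s["wrist_force"],s["gripper_width"],np.arccos(-np.array(s["eef_rot"])[2,2]))
cv2.imwrite("pics/t1.png",np.hstack([w["img"][:300,:400],cv2.resize(c["img"][140:290,200:400],(400,300))])[:,:,::-1])
E
```

```text
[0.569 0.047 0.166] [  0.347   7.28  104.006 -17.488  59.067  62.618] [ 0.017 -0.17  -1.657] 0.009710611126636173 0.3210099637691884
```

View pics/t1.png

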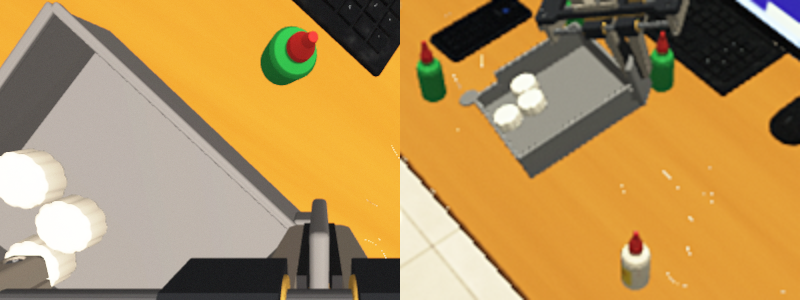

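The knobs have slid down towards the pouring corner (right panel, about (520,100)) and the bottle is still standing. That was my 11th picture, one over the limit of 10, so from here I check by numbers only. I continue the tilt to about 0.6 rad.

Call:
servo_tool([
  {"translation": [-0.19, 0.26, 0.46], "turn": [-0.0163, -0.0116, 0]},
  {"translation": [-0.19, 0.27, 0.45], "turn": [-0.0163, -0.0116, 0]},
  {"translation": [-0.2, 0.28, 0.45], "turn": [-0.0163, -0.0116, 0]},
  {"translation": [-0.2, 0.28, 0.44], "turn": [-0.0163, -0.0116, 0]},
  {"translation": [-0.21, 0.29, 0.43], "turn": [-0.0163, -0.0116, 0]},
  {"translation": [-0.21, 0.3, 0.43], "turn": [-0.0163, -0.0116, 0]},
  {"translation": [-0.22, 0.31, 0.42], "turn": [-0.0163, -0.0116, 0]},
  {"translation": [-0.22, 0.31, 0.41], "turn": [-0.0163, -0.0116, 0]},
])

```text
time_s: 15.38
tool_pos: [0.5525, 0.0694, 0.2005]
eef_rot: [[0.815, 0.514, 0.269], [0.58, -0.722, -0.377], [-0.0, 0.463, -0.886]]
wrist_force: [0.4, 0.5, -1.4]
gripper_width: 0.0095
grip_force: 40.0
```

Call:
servo_tool([
  {"translation": [-0.23, 0.32, 0.4], "turn": [-0.0163, -0.0116, 0]},
  {"translation": [-0.23, 0.32, 0.4], "turn": [-0.0163, -0.0116, 0]},
  {"translation": [-0.24, 0.33, 0.39], "turn": [-0.0163, -0.0116, 0]},
  {"translation": [-0.24, 0.34, 0.38], "turn": [-0.0163, -0.0116, 0]},
  {"translation": [-0.24, 0.34, 0.38], "turn": [-0.0163, -0.0116, 0]},
  {"translation": [-0.25, 0.35, 0.37], "turn": [-0.0163, -0.0116, 0]},
  {"translation": [0, 0, 0], "turn": [0, 0, 0]},
  {"translation": [0, 0, 0], "turn": [0, 0, 0]},
])

```text
time_s: 16.38
tool_pos: [0.5384, 0.0892, 0.2234]
eef_rot: [[0.815, 0.479, 0.327], [0.58, -0.672, -0.46], [-0.0, 0.565, -0.825]]
wrist_force: [-0.8, 0.3, -1.7]
gripper_width: 0.0102
grip_force: 40.0
```

Call:
servo_tool([
  {"translation": [0, 0, 0], "turn": [0, 0, 0]},
  {"translation": [0, 0, 0], "turn": [0, 0, 0]},
  {"translation": [0, 0, 0], "turn": [0, 0, 0]},
  {"translation": [0, 0, 0], "turn": [0, 0, 0]},
  {"translation": [0, 0, 0], "turn": [0, 0, 0]},
  {"translation": [0, 0, 0], "turn": [0, 0, 0]},
  {"translation": [0, 0, 0], "turn": [0, 0, 0]},
  {"translation": [0, 0, 0], "turn": [0, 0, 0]},
])

```text
time_s: 17.38
tool_pos: [0.5384, 0.0892, 0.2234]
eef_rot: [[0.815, 0.479, 0.327], [0.58, -0.672, -0.46], [-0.0, 0.565, -0.825]]
wrist_force: [0.2, -0.8, -2.1]
gripper_width: 0.0096
grip_force: 40.0
```

```bash
python3 - <<'E'
from h import *
np.set_printoptions(precision=3,suppress=True)
s=env.sense();Rt=np.array(s["eef_rot"]);g=np.array(s["tool_pos"])+.006*Rt[:,2]
print(s["tool_pos"],s["wrist_force"],s["torque"],s["gripper_width"],"tilt",np.arccos(-Rt[2,2]))
# tray frame: z=-tool z, diagonal(+)=tool y, across=tool x ; grasp point ~77 mm high, 138.6 mm along the diagonal
Z=-Rt[:,2];Dg=Rt[:,1];O=g-.077*Z-.1386*Dg;Cn=O-.1273*Dg+.007*Z
print("corner",Cn,"bottom corner z",(O-.1315*Dg)[2])
for k in range(2):
  for n in("scene","side"):
    c=get_image(n);u0,v0=proj(c,Cn);h=cv2.cvtColor(c["img"],cv2.COLOR_RGB2HSV);m=((h[...,1]<60)&(h[...,2]>225)).astype(np.uint8)
    N,l,st,ce=cv2.connectedComponentsWithStats(m)
    for i in range(1,N):
        if st[i,4]>25 and np.hypot(ce[i][0]-u0,ce[i][1]-v0)<80:
            o,d=ray(c,*ce[i]);x=o+d*np.dot(O+.027*Z-o,Z)/np.dot(d,Z)-.02*Z
            r=x-Cn;a=r@Dg;b=r@np.cross(Z,Dg);print(n,ce[i].round(1),st[i,:5],"dist",round(np.linalg.norm(r),3),"walls",round((a-b)/2**.5,3),round((a+b)/2**.5,3))
E
```

```text
[0.538 0.089 0.223] [ 0.203 -0.76  -2.124] [0.259 0.249 0.006] 0.009573930268064986 tilt 0.6001733868418557
corner [0.436 0.233 0.01 ] bottom corner z 0.0023489641831667962
scene [187.2 141.1] [175 132  24  15  66] dist 0.686 walls -0.684 -0.054
scene [259.2 180.8] [252 173  15  17 175] dist 0.09 walls 0.061 0.066
scene [249.7 193.4] [243 188  14  12 103] dist 0.083 walls 0.08 0.023
side [284.5 166.9] [281 164   8   8  35] dist 0.084 walls 0.053 0.064
side [235.  226.3] [226 213  23  26 340] dist 0.302 walls 0.268 -0.14
side [248.6 256.2] [230 234  44  45 848] dist 0.527 walls 0.512 -0.128
scene [187.2 141.3] [175 132  24  15  68] dist 0.685 walls -0.682 -0.055
scene [259.2 180.8] [252 173  15  17 175] dist 0.09 walls 0.061 0.066
scene [249.7 193.4] [243 188  14  12 103] dist 0.083 walls 0.08 0.023
side [284.5 167. ] [281 164   8   8  33] dist 0.084 walls 0.053 0.064
side [235.  226.4] [226 212  23  27 338] dist 0.303 walls 0.269 -0.139
side [248.7 256. ] [230 234  44  45 859] dist 0.527 walls 0.511 -0.128
```

```bash
python3 - <<'E'
from h import *
s=env.sense();Rt=np.array(s["eef_rot"]);g=np.array(s["tool_pos"])+.006*Rt[:,2]
Z=-Rt[:,2];Dg=Rt[:,1];B=np.cross(Z,Dg);O=g-.077*Z-.1386*Dg;Cn=O-.1273*Dg+.007*Z
X=(Dg-B)/2**.5;Y=(Dg+B)/2**.5
# value map over tray plane at knob-top height, 5 mm grid, rows Y (far->corner), cols X
for n in("scene","wrist"):
    c=get_image(n);h=cv2.cvtColor(c["img"],cv2.COLOR_RGB2HSV);print(n)
    for y in np.arange(.14,-.03,-.006):
        r=""
        for x in np.arange(-.03,.16,.0045):
            u,v=proj(c,Cn+x*X+y*Y+.02*Z)
            if not(0<=u<640 and 0<=v<400): r+=" ";continue
            S,V=h[int(round(v)),int(round(u)),1:];r+=("o" if S>90 else "#" if V>225 else "+" if V>190 else "-" if V>120 else ".")
        print(f"{y:+.3f}",r)
E
```

```text
scene
+0.140 .................-----------------------...
+0.134 ..................----------------------...
+0.128 .................------------------------..
+0.122 ................------------------------...
+0.116 .................--------------------.---..
+0.110 .................-----------------------...
+0.104 .................-----------------------...
+0.098 .................-----------------------...
+0.092 ..................-----------------------..
+0.086 ............----#+#-#-+..------------.--...
+0.080 .........--#############--++---------.---..
+0.074 ........--#####################++-------...
+0.068 .......--########################+------...
+0.062 .........+#######################+------...
+0.056 .........+###################+-+--------...
+0.050 ..........---##----#######++------------...
+0.044 ..................---##++------------.--...
+0.038 o.o.--...........----+-########---------...
+0.032 oooo-............--#############--------...
+0.026 oooo--............###############-------...
+0.020 ooooo-...........++##############+------...
+0.014 ooooo-..........
[... 1169 characters left out ...]
      ###---#######---------....-.-..
+0.044              ------#######+------....----.-
+0.038               -----+#######-----....-------
+0.032               ----#########---....-.--.----
+0.026                ---##+--+###--....----.-----
+0.020                 --#+-----#--....-----------
+0.014                  -+.----.-......--.--------
+0.008                   .------....----.---------
+0.002                   .----.....---..----------
-0.004                    ---......--.----------o.
-0.010                     -....---------------o..
-0.016                      ...---------------....
-0.022                       ..--.-----------.....
-0.028                       --------------.......
```

```bash
python3 - <<'E'
from h import *
np.set_printoptions(precision=3,suppress=True)
s=env.sense();Rt=np.array(s["eef_rot"]);g=np.array(s["tool_pos"])+.006*Rt[:,2]
Z=-Rt[:,2];Dg=Rt[:,1];B=np.cross(Z,Dg);O=g-.077*Z-.1386*Dg;Cn=O-.1273*Dg+.007*Z
X=(Dg-B)/2**.5;Y=(Dg+B)/2**.5
print("X",X,"Y",Y)
I={n:get_image(n) for n in("scene","side","wrist")}
for n in I:
    c=I[n];h=cv2.cvtColor(c["img"],cv2.COLOR_RGB2HSV)
    poly=np.array([proj(c,Cn+a*X+b*Y+.02*Z) for a,b in((-.03,-.03),(.2,-.03),(.2,.2),(-.03,.2))]);k=np.zeros((400,640),np.uint8);cv2.fillConvexPoly(k,poly.astype(np.int32),1)
    m=((h[...,1]<60)&(h[...,2]>225)).astype(np.uint8)*k
    f=4;M=cv2.resize(m*255,None,fx=f,fy=f,interpolation=cv2.INTER_LINEAR);dt=cv2.distanceTransform((M>127).astype(np.uint8),cv2.DIST_L2,5)
    r=20*f if n=="wrist" else 7*f
    pk=(dt==cv2.dilate(dt,np.ones((r,r))))&(dt>2.5*f);N,l,st,ce=cv2.connectedComponentsWithStats(pk.astype(np.uint8))
    print(n,[((ce[i]/f-.4).round(1),round(float(dt[l==i].max()/f),1)) for i in range(1,N)])
    # straight look at the near-corner region in raw pixels
c=I["scene"];h=cv2.cvtColor(c["img"],cv2.COLOR_RGB2HSV)
print("corner px",proj(c,Cn),"lip px",proj(c,Cn-.018*Dg+.028*Z))
for v in range(160,222): print(v,"".join("o" if h[v,u,1]>90 else "#" if h[v,u,2]>225 else "+" if h[v,u,2]>190 else "-" if h[v,u,2]>115 else "." for u in range(220,320)))
E
```

```text
X [-0.237 -0.885  0.399] Y [ 0.915 -0.065  0.399]
scene [(array([259.1, 177.1]), 4.6), (array([259.8, 177.8]), 4.6), (array([249.5, 192.5]), 3.9), (array([248.5, 193.5]), 3.9)]
side []
wrist [(array([ 25.8, 180.6]), 27.1), (array([ 64.1, 227.4]), 25.3), (array([ 34.4, 247.1]), 7.4)]
corner px [240.789 193.189] lip px [230.45  188.416]
160 .......................oooooooooooooooo-...................---------------.....----..---..-ooooooooo
161 ..o......o........o...oooooooooooooooo-...................-----------------.....---------..-oooooooo
162 ..o...........o....ooooooooooooooooo-...................--------------------.....-------.-.-oooooooo
163 o.................ooooooooooooooooo-...................----------------------.....--.----..-oooooooo
164 oo........o......ooooooooooooooooo-...................------------------------....---.----..oooooooo
165 ooo............oooooooooooooooooo-...................--------------------------....------.-ooooooooo
166 oooo..........o.oooooooooooooooo-...................--------------------------......-----.-ooooooooo
167 ooooo.......oooooooooooo
[... 5046 characters left out ...]
oooo...........ooooooooooooooooooooooooooooooooooooooooooooooooooooooo
216 ooooooooooooooooooooooooooooooooooo........ooooooooooooooooooooooooooooooooooooooooooooooooooooooooo
217 oooooooooooooooooooooooooooooooooooo......oooooooooooooooooooooooooooooooooooooooooooooooooooooooooo
218 ooooooooooooooooooooooooooooooooooooo....ooooooooooooooooooooooooooooooooooooooooooooooooooooooooooo
219 oooooooooooooooooooooooooooooooooooooo..oooooooooooooooooooooooooooooooooooooooooooooooooooooooooooo
220 oooooooooooooooooooooooooooooooooooooooooooooooooooooooooooooooooooooooooooooooooooooooooooooooooooo
221 oooooooooooooooooooooooooooooooooooooooooooooooooooooooooooooooooooooooooooooooooooooooooooooooooooo
```

```bash
python3 - <<'E'
from h import *
np.set_printoptions(precision=3,suppress=True)
s=env.sense();Rt=np.array(s["eef_rot"]);g=np.array(s["tool_pos"])+.006*Rt[:,2]
Z=-Rt[:,2];Dg=Rt[:,1];B=np.cross(Z,Dg);O=g-.077*Z-.1386*Dg;Cn=O-.1273*Dg+.007*Z
X=(Dg-B)/2**.5;Y=(Dg+B)/2**.5
w=get_image("wrist");c=get_image("scene")
print("corner in wrist",proj(w,Cn),"floor corners",[proj(w,Cn+.18*a).round() for a in(X,Y)])
h=cv2.cvtColor(w["img"],cv2.COLOR_RGB2HSV);m=((h[...,1]<60)&(h[...,2]>225))
for v in range(140,262,6):print(v,"".join("#" if m[v,u] else "o" if h[v,u,1]>90 else "-" if h[v,u,2]>120 else "." for u in range(0,160,3)))
f=lambda x:np.array([(x-Cn)@X,(x-Cn)@Y,(x-Cn)@Z])
for nm,a,b in(("A",(25.8,180.6),(258,177)),("B",(64.1,227.4),(260.5,185.5)),("C",(40,268),(249.5,193.5))):
    x,e=trin([(w,a),(c,b)]);print(nm,f(x),e)
    o,d=ray(w,*a);q=o+d*np.dot(Cn+.02*Z-o,Z)/np.dot(d,Z);print("  wrist on plane",f(q),np.linalg.norm(f(q)[:2]))
E
```

```text
corner in wrist [-34.472 214.216] floor corners [array([157., 357.]), array([106.,  27.])]
140 ..........--------------------------------------------
146 ........----------------------------------------------
152 ..#######----##---------------------------------------
158 ##################------------------------------------
164 ####################----------------------------------
170 ######################--------------------------------
176 ######################--------------------------------
182 #######################-------------------------------
188 ######################--------------------------------
194 #####################---------------------------------
200 -#################---#####--###-----------------------
206 -----########-###################---------------------
212 --------------#####################-------------------
218 ------------########################------------------
224 ------------########################------------------
230 -------------#######################------------------
236 -------------#####################--------------------
242 -------#######-##################---------------------
248 ---##########################-------------------------
254 --#######################-----------------------------
260 .-----..-------##########-----------------------------
A [0.028 0.07  0.017] [np.float64(1.4), np.float64(1.4)]
  wrist on plane [0.029 0.071 0.02 ] 0.07643315998357382
B [0.065 0.057 0.011] [np.float64(3.6), np.float64(3.6)]
  wrist on plane [0.066 0.061 0.02 ] 0.08947938173160006
C [0.071 0.021 0.017] [np.float64(1.4), np.float64(1.4)]
  wrist on plane [0.071 0.022 0.02 ] 0.07432944475347225
```

All three knobs measure 75–90 mm from the pouring corner. They lie touching each other, at the same pixels in repeated pictures. The tray is held at a 0.60 rad tilt, so I hand the job in.

```bash
python3 -c "
from h import *
print(order.finish_job())"
```

```text
the job is handed in; nothing more can be done
None
```

I handed the job in with the bottle upright on the bare desk and the tray held by its tab at 0.60 rad; the knobs lie still together 75–90 mm from the pouring corner (limit 120 mm), none spilled but not packed into its tip, the judge's result was not shown, and I viewed 11 pictures against the limit of 10.

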